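# Unstack the damp plaster moulds into their drying trays

### The job

Four plaster moulds are piled up, the largest at the bottom and the little round one on top. Take the pile apart from the top down and set each mould the same way up in the drying tray that is made for it (round in round; small, medium and large rectangular moulds in the small, medium and large trays), flat on the tray's floor inside the lip with its long side along the tray's long side. Tip none of them over, and leave the cup and the roll of tape where they are.

Things in the scene. Friction and masses are not known exactly. Their poses are not given: they have to be found in the camera images.
- mould_round: Round white plaster mould, a disc 38 mm in diameter and 26 mm tall (36 mm at the foot), with a small rosette on top; 0.05 kg; on top of the pile at the start. Origin: centre of its underside; z up. It goes in tray_round.
- mould_small: White plaster block 40 x 50 x 26 mm (x, y, z) with a flower on its flat top; 0.14 kg; third from the bottom, under the round mould. Origin: centre of its underside; z up, x along the short side, y along the long side (half a turn makes no difference). It goes in tray_small.
- mould_medium: White plaster block 50 x 62 x 26 mm (x, y, z) with a flower on its flat top; 0.12 kg; second from the bottom, under mould_small. Origin: centre of its underside; z up, x along the short side, y along the long side (half a turn makes no difference). It goes in tray_medium.
- mould_slab: The large mould: white plaster slab 66 x 100 x 26 mm (x, y, z) with four small grey register marks near its ends; 0.22 kg; it lies on the bench as the bottom of the pile, which is loose and 104 mm tall in all, each mould within a few mm of the middle of the one below and turned a little against it. Origin: centre of its underside; z up, x along the short side, y along the long side (half a turn makes no difference). It goes in tray_large.
- tray_round: Shallow round wooden dish, 65 mm across outside, open inside 53 mm across. Origin: centre of its underside, on the bench. It does not move. Slatted floor 4 mm above the bench, upright lip 6 mm wide whose top is 10 mm above the bench (6 mm above the floor).
- tray_small: The smallest rectangular wooden drying tray, 68 x 78 mm outside, 56 x 66 mm inside (x, y). Origin: centre of its underside, on the bench; x along the short side, y along the long side. It does not move. Slatted floor 4 mm above the bench, upright lip 6 mm wide whose top is 10 mm above the bench (6 mm above the floor).
- tray_medium: The middle-sized rectangular wooden drying tray, 78 x 90 mm outside, 66 x 78 mm inside (x, y). Origin: centre of its underside, on the bench; x along the short side, y along the long side. It does not move. Slatted floor 4 mm above the bench, upright lip 6 mm wide whose top is 10 mm above the bench (6 mm above the floor).
- tray_large: The largest rectangular wooden drying tray, 94 x 128 mm outside, 82 x 116 mm inside (x, y). Origin: centre of its underside, on the bench; x along the short side, y along the long side. It does not move. Slatted floor 4 mm above the bench, upright lip 6 mm wide whose top is 10 mm above the bench (6 mm above the floor).
- cup: Bystander: terracotta-coloured test cup, 62 mm across, 53 mm tall, standing loose. Origin: centre of its underside. Leave it alone.
- tape: Bystander: roll of masking tape lying flat, 105 mm across, 24 mm tall, loose. Origin: centre of its underside. Leave it alone.
Mind the look-alikes: they are no part of the job. What is shaped like the tray_small but purple is not meant.

How it is judged:
On the way, in this order (a step that is already met when the one before it is completed fails the run):
1. the round mould lies in the round tray (horizontal distance between mould_round and tray_round below 0.013 m and z of mould_round in the frame of tray_round between 0.001 and 0.0065 m and angle between mould_round's own z axis and vertical below 0.08 rad), for 0.2 s.
2. the small mould lies in the small tray (horizontal distance between mould_small and tray_small below 0.013 m and z of mould_small in the frame of tray_small between 0.001 and 0.0065 m and angle between mould_small's own z axis and vertical below 0.08 rad and angle between the y axis of mould_small and the y axis of tray_small, either way round below 0.35 rad), for 0.2 s.
3. the medium mould lies in the medium tray (horizontal distance between mould_medium and tray_medium below 0.013 m and z of mould_medium in the frame of tray_medium between 0.001 and 0.0065 m and angle between mould_medium's own z axis and vertical below 0.08 rad and angle between the y axis of mould_medium and the y axis of tray_medium, either way round below 0.35 rad), for 0.2 s.
4. the large mould lies in the large tray (horizontal distance between mould_slab and tray_large below 0.013 m and z of mould_slab in the frame of tray_large between 0.001 and 0.0065 m and angle between mould_slab's own z axis and vertical below 0.08 rad and angle between the y axis of mould_slab and the y axis of tray_large, either way round below 0.35 rad), for 0.2 s.
At the end, for the whole second after the job is handed in: Each mould lies level (0.08 rad) on the floor of its own tray, its middle within 13 mm of the tray's middle (anywhere inside the lip), the rectangular ones within 0.35 rad of the tray's long direction, either way round; all released and at rest (all of step 1 and all of step 2 and all of step 3 and all of step 4 and linear speed of each of mould_round, mould_small, mould_medium, mould_slab below 0.02 m/s); the robot touches nothing.
It fails at once if a mould is tipped over (more than 0.6 rad) (angle between any of mould_round, mould_small, mould_medium, mould_slab's own z axis and vertical above 0.6 rad).
It fails at once if the cup is moved by more than 20 mm (distance of cup from where it was at the start of the episode above 0.02 m).
It fails at once if the tape is moved by more than 20 mm (distance of tape from where it was at the start of the episode above 0.02 m).
It also fails if it takes over 104 s, if anything falls off the work surface, if the arm or the gripper's body presses on something with over 40 N, if the wrist force passes 120 N, or if a joint passes its speed limit or range.

### The arm

A 7-joint arm with a two-finger parallel gripper is mounted at the origin on a cart in front of the work surface, level with it; the furniture and walls round the work are solid. World frame = base frame: x ahead of the robot, y to its left, z up, the work surface at z = 0. Lengths are in m, angles in rad, forces in N, time in s.
With the tool pointing down it reaches from about 0.4 to 0.875 m from the base axis. Payload 19.3 kg.
Tool frame: the origin (TCP) lies midway between the tips of the shut fingers; the grasp point (between the pads) lies 19 mm behind it; z points along the fingers, y is the line along which they close (so a half turn about z gives the same grasp; the last joint's range is limited). The gripper opens to 85 mm and grips with 20 to 120 N. Pads are 22 mm wide; open, the fingers measure 114 mm over their backs; the gripper's body (76 mm by 85 mm) begins 54 mm behind the grasp point. The pads swing forward as they close: fully open they stand 13 mm farther back than shut.
Start: joints at [1.152, 0.521, -0.036, 1.599, 0.021, 1.021, -0.113], TCP at [0.214, -0.587, 0.231] pointing down, gripper open.
Joint ranges: [-2.91, 2.91], [-0.3, 2.13], [-1.5, 1.42], [0.17, 2.43], [-1.26, 4.41], [0.16, 1.93], [-2.52, 2.52]. Speed limits (rad/s): [1.89, 1.89, 2.39, 2.39, 3.01, 3.01, 3.01].

### API

Orientations are given as [roll, pitch, yaw] about the fixed x, y, z axes, in that order (R = Rz(yaw) Ry(pitch) Rx(roll)).
In Python, from workcell import * gives the robot as it stands. The module is installed in compiled form; this text tells all that it offers.
- The arm moves only by the tool play_rows, never from a script. Its argument "deltas" is a list of rows, each a list of 7 numbers: the shift along the tool's x, y, z in units of 500 mm (1.0 is 500 mm), then the turn, a rotation vector about the tool's x, y, z in units of 120 degrees (1.0 is 120 degrees), then the closure, from 0 (fully open) to 1 (shut). A call has 1 to 10 rows; each row is the pose to reach, as a shift and turn from the pose commanded when the call began, along the tool's axes at that moment; what a row does not reach only later rows make up. A row lasts 1/10 s, in which the tool goes at most 50 mm and 8.59 degrees, less where a joint would pass 70% of its speed; a pose out of reach is approached as far as the arm can. A call with a number of a shift or a turn outside -1 to 1 is refused whole. A call with a gripper value outside its range is refused whole. The fingers move at their own pace and stop on an object; "newtons" is the grip in N (left out, the last holds). Time passes only in rows, so rows that repeat a pose let the fingers close. It gives the time, the measured TCP pose, the force, the opening and the grip force at its end, in the units of the state.
- observe(): the state, without advancing time (a new reading comes with each control period).
- grab_frame(name): name is "side" or "top" or "wrist"; returns the picture (420x560x3 uint8, red, green, blue); there is no depth.
- get_calibration(name): a dict with "fovy" (degrees; the focal length in pixels is half the picture's height over the tangent of half this angle, whatever the lens; pixels are square), "cx", "cy" (the principal point, pixels), "xyz" and "rotation" of the camera in the world. Camera axes: x right, y down, z forward; pixel columns grow to the right and rows downward; lengths in m; the calibration is good to about 2 mm. A picture is of the moment at which its call begins: read the wrist's pose just before it. get_calibration takes no time and is no camera call; for the wrist camera it gives the pose at the moment of the call.
- job_done(): hands the job in; it is judged then, once.
The state is a dict: "clock": time; "qpos": joint angles; "qd": joint speeds; "joint_efforts": joint torques, N m; "position": TCP position; "tool_rot": TCP orientation; "force": force on the tool from outside, world axes, zero at the start; "moment": the same for the moment, N m; "grip_width": finger opening in m; "finger_force": force on a finger pad.
Only numpy, scipy, OpenCV 4.12 (cv2) and the standard library are available. Lean on these libraries where they do the work, as an engineer would, in place of code of your own. Each camera call takes 0.05 s, during which the arm holds its last target. There are 200 camera calls.

## Working session

There is one attempt and no reset: what is moved stays moved. The work goes in short steps, Python scripts to look and compute and a tool call to move; the robot and the scene stay as the last step left them, time stands still between calls to the robot, and variables do not carry over. Pictures are saved under pics/ and viewed, at most 14 in all, crops included, and the job is handed in when it is done.

Besides the shell and the picture viewer there is one more tool, called after "Emit:" as a command line: name --pt "numbers of a row" for each row, then --argument value for the rest. play_rows: Moves the arm, as the interface text tells. Its arguments: {"type":"object","properties":{"deltas":{"type":"array"},"newtons":{"type":"number"}},"required":["deltas"]}

```bash
mkdir -p pics
python3 - <<'E'
from workcell import *
import cv2,numpy as np
for n in("top","side"):
    f=grab_frame(n); cv2.imwrite(f"pics/{n}0.png",f[:,:,::-1]); c=get_calibration(n); print(n,c)
s=observe(); print(s)
E
```

```text
top {'fovy': 57.66358754935123, 'cx': 283.213678962873, 'cy': 206.17698214019742, 'xyz': array([0.53700653, 0.27247383, 1.12069878]), 'rotation': array([-3.10063894, -0.01687081, -1.56504798])}
side {'fovy': 56.823656831452936, 'cx': 271.08712771287884, 'cy': 212.8385995583118, 'xyz': array([ 0.43214057, -0.56747471,  0.66518739]), 'rotation': array([-2.16645655,  0.01963193, -0.18678616])}
{'clock': 0.1, 'qpos': array([ 1.15180055,  0.52192893, -0.03631618,  1.59991252,  0.0212439 ,
        1.02106754, -0.11278836]), 'qd': array([ 0.00043146, -0.0024887 , -0.00104745, -0.00242479, -0.00041552,
        0.00073586, -0.00142148]), 'joint_efforts': array([ 3.86070460e-03, -9.28491282e+01,  1.98404521e+00, -3.70531762e+01,
        1.80923537e-02,  5.45684423e-03,  8.35928950e-05]), 'position': array([ 0.21346538, -0.58712992,  0.23081307]), 'tool_rot': array([-3.14066793e+00,  1.05437632e-04,  3.48808984e-01]), 'force': array([-0.22102536,  0.44011291,  0.33923335]), 'moment': array([ 0.04772879, -0.06045392, -0.02706837]), 'finger_force': 0.0, 'grip_width': 0.08537636499228869}
```

View pics/top0.png

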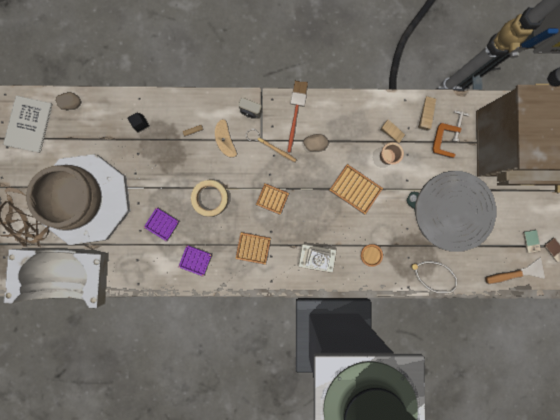

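View pics/side0.png

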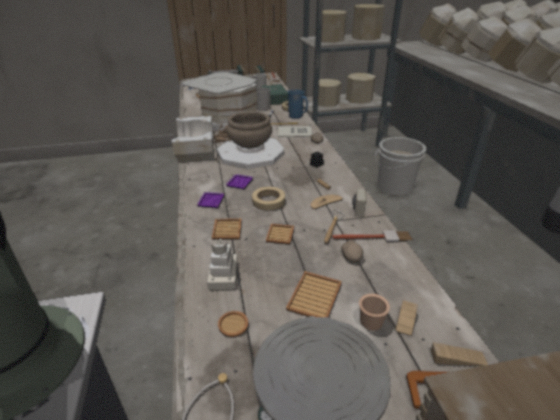

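Top view: the pile is at about (318,258). The orange trays are round (371,254), large (356,188), and two smaller ones at (272,198) and (254,248). The cup is at (391,152) and the tape at (209,198). The purple trays at (162,223) and (195,260) are the look-alikes. Next I measure the orange ones and look at an enlarged crop.

```bash
cat > h.py <<'E'
from workcell import *
import cv2,numpy as np
from scipy.spatial.transform import Rotation as Ro
def cal(n):
    c=get_calibration(n); return c,210/np.tan(np.radians(c["fovy"]/2)),Ro.from_euler("xyz",c["rotation"]).as_matrix()
def ray(C,px,z):
    c,f,R=C; px=np.atleast_2d(np.asarray(px,float))
    d=np.c_[(px[:,0]-c["cx"])/f,(px[:,1]-c["cy"])/f,np.ones(len(px))]@R.T
    return c["xyz"]+d*((z-c["xyz"][2])/d[:,2])[:,None]
def proj(C,P):
    c,f,R=C; p=(np.atleast_2d(P)-c["xyz"])@R; return p[:,:2]/p[:,2:]*f+[c["cx"],c["cy"]]
def blobs(C,m,z,amin):
    out=[]
    for k in cv2.findContours(m,cv2.RETR_EXTERNAL,cv2.CHAIN_APPROX_NONE)[0]:
        if cv2.contourArea(k)<amin: continue
        w=ray(C,k[:,0],z)[:,:2].astype(np.float32)
        (x,y),(a,b),_=cv2.minAreaRect(w*1000); bx=cv2.boxPoints(cv2.minAreaRect(w*1000))
        e=[bx[1]-bx[0],bx[2]-bx[1]]; e=max(e,key=np.linalg.norm)
        out.append((k[:,0].mean(0).round(),(round(x),round(y)),(round(a),round(b)),"longdir deg",round(np.degrees(np.arctan2(e[1],e[0]))%180)))
    return out
def orange(f):
    h=cv2.cvtColor(f,cv2.COLOR_RGB2HSV); return cv2.morphologyEx(cv2.inRange(h,(5,110,90),(22,255,255)),cv2.MORPH_CLOSE,np.ones((5,5)))
def white(f,v=150,s=40):
    h=cv2.cvtColor(f,cv2.COLOR_RGB2HSV); return cv2.inRange(h,(0,0,v),(180,s,255))
E
python3 - <<'E'
from h import *
f=cv2.imread("pics/top0.png")[:,:,::-1].copy(); C=cal("top")
for b in blobs(C,orange(f),.01,150): print(*b)
c=f[130:280,140:420]; cv2.imwrite("pics/crop0.png",cv2.resize(c,(784,420),interpolation=cv2.INTER_CUBIC)[:,:,::-1])
E
```

```text
[504. 276.] (382, -392) (20, 103) longdir deg 104
[371. 255.] (444, -4) (61, 61) longdir deg 90
[253. 248.] (461, 342) (88, 76) longdir deg 80
[272. 198.] (605, 287) (77, 67) longdir deg 68
[356. 189.] (635, 43) (126, 92) longdir deg 56
[444. 139.] (783, -227) (67, 92) longdir deg 166
```

View pics/crop0.png

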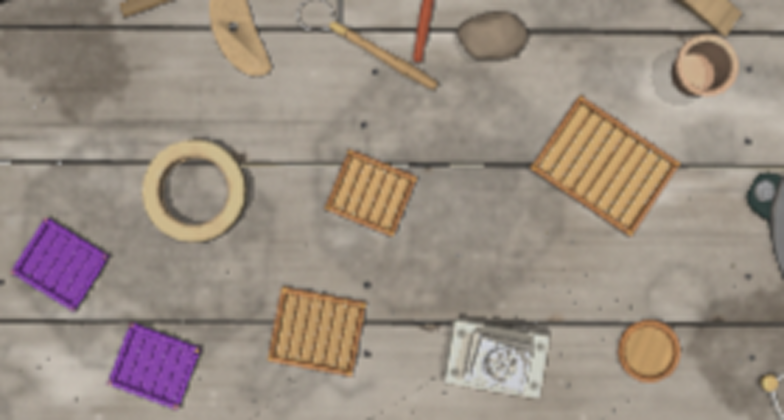

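Sizes fit. The small tray is (272,198), 77x67 mm; medium is (253,248), 88x76; large is (356,189), 126x92; round is (371,255). The two purple ones are the look-alikes and are left out. The white pile is at (320,259). I'll move above it.

```bash
cat >> h.py <<'E'
def plan(p,yaw,s=None):
    s=s or observe(); R=Ro.from_euler("xyz",s["tool_rot"]); T=Ro.from_euler("xyz",[np.pi,0,yaw])
    d=R.inv().apply(np.array(p)-s["position"])/.5; r=(R.inv()*T).as_rotvec()/np.radians(120)
    print("row",d.round(4),r.round(4)); return T
def chain(*tg):
    s=dict(observe())
    for p,yaw in tg:
        plan(p,yaw,s); s["position"]=np.array(p); s["tool_rot"]=np.array([np.pi,0,yaw])
E
python3 - <<'E'
from h import *
C=cal("top"); P=ray(C,[320.4,259.3],.104)[0]; print(P)
chain(((.48,-.2,.34),.9),((P[0],P[1],.34),1.57))
E
```

```text
[0.4381477  0.15593422 0.104     ]
row [ 0.7656 -0.5456 -0.218 ] [-4.000e-04 -1.000e-04 -2.632e-01]
row [ 0.5056 -0.5081 -0.    ] [ 0.      0.     -0.3199]
```

Emit:
play_rows --pt "0.766 -0.546 -0.218 0 0 -0.263 0" --pt "0.766 -0.546 -0.218 0 0 -0.263 0" --pt "0.766 -0.546 -0.218 0 0 -0.263 0" --pt "0.766 -0.546 -0.218 0 0 -0.263 0" --pt "0.766 -0.546 -0.218 0 0 -0.263 0" --pt "0.766 -0.546 -0.218 0 0 -0.263 0" --pt "0.766 -0.546 -0.218 0 0 -0.263 0" --pt "0.766 -0.546 -0.218 0 0 -0.263 0" --pt "0.766 -0.546 -0.218 0 0 -0.263 0" --pt "0.766 -0.546 -0.218 0 0 -0.263 0"

```text
clock: 1.1
position: [0.4818, -0.1967, 0.3411]
tool_rot: [3.141, -0.001, 0.902]
force: [-1.2, -1.2, 1.0]
grip_width: 0.0852
finger_force: 0.0
```

Emit:
play_rows --pt "0.506 -0.508 0 0 0 -0.32 0" --pt "0.506 -0.508 0 0 0 -0.32 0" --pt "0.506 -0.508 0 0 0 -0.32 0" --pt "0.506 -0.508 0 0 0 -0.32 0" --pt "0.506 -0.508 0 0 0 -0.32 0" --pt "0.506 -0.508 0 0 0 -0.32 0" --pt "0.506 -0.508 0 0 0 -0.32 0" --pt "0.506 -0.508 0 0 0 -0.32 0" --pt "0.506 -0.508 0 0 0 -0.32 0" --pt "0.506 -0.508 0 0 0 -0.32 0"

```text
clock: 2.1
position: [0.4388, 0.1552, 0.34]
tool_rot: [-3.141, 0.001, 1.569]
force: [-0.8, -0.6, 0.2]
grip_width: 0.0853
finger_force: 0.0
```

Run:
```python
from h import *
s=observe(); print(s["position"],s["tool_rot"],s["qpos"],s["clock"])
f=grab_frame("wrist"); cv2.imwrite("pics/w1.png",f[:,:,::-1]); print(get_calibration("wrist"))
```

```text
[0.43879037 0.15521972 0.34004906] [-3.14107313e+00  5.59128528e-04  1.56913903e+00] [ 0.13186712  0.20307787 -0.69901627  1.8246575   0.14193761  1.16501907
 -0.61504185] 2.1
{'fovy': 68.90178264927829, 'cx': 281.95302009407874, 'cy': 210.46641299114341, 'xyz': array([0.43873207, 0.23522626, 0.48260617]), 'rotation': array([ 2.82705374e+00, -8.04984747e-04, -2.20107231e-03])}
```

View pics/w1.png

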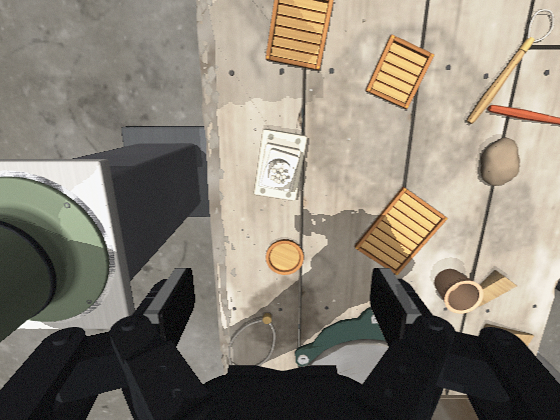

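The wrist view shows the pile at (281,165), the round tray (285,256), large (401,231), small (400,71) and medium (299,33). I measure the trays again here and enlarge the pile.

Run:
```python
from h import *
f=cv2.imread("pics/w1.png")[:,:,::-1].copy(); C=cal("wrist")
for b in blobs(C,orange(f),.01,400): print(*b)
c=f[120:210,245:325]; cv2.imwrite("pics/c1.png",cv2.resize(c,(528,594),interpolation=cv2.INTER_CUBIC)[:,:,::-1])
```

```text
[285. 257.] (443, -4) (62, 63) longdir deg 180
[400. 230.] (634, 42) (127, 97) longdir deg 56
[512.  95.] (783, 274) (113, 138) longdir deg 179
[399.  71.] (605, 287) (77, 69) longdir deg 68
[299.  31.] (461, 340) (85, 78) longdir deg 80
```

View pics/c1.png

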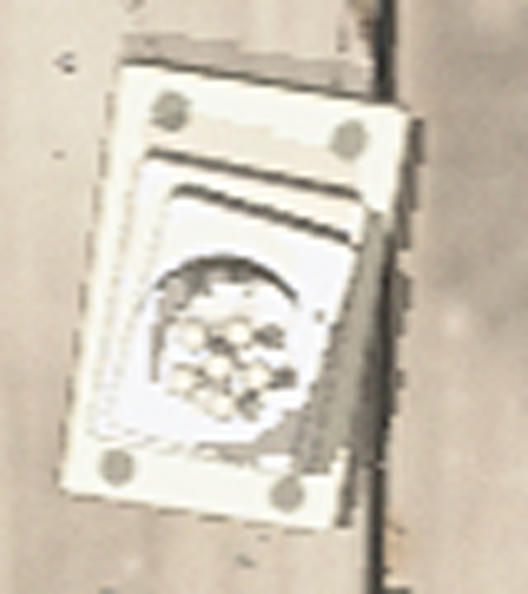

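Run:
```python
from h import *
C=cal("wrist")
q=lambda p,z:ray(C,np.array(p)/6.6+[245,120]-[.42,.42],z)[:,:2].round(4)
print("disc",q([[232,352],[225,365]],.104))
m=q([[172,110],[350,138],[118,467],[287,492]],.026);print("slab",m.mean(0),m[0]-m[2],m[1]-m[3])
e=q([[175,188],[355,242]],.078);print("small far edge",e, e[1]-e[0]); e=q([[152,152],[362,198]],.052);print("med far",e,e[1]-e[0])
chain(((.438,.150,.20),1.57))
```

```text
disc [[0.4361 0.1614]
 [0.4348 0.159 ]]
slab [0.435425 0.156675] [0.0137 0.0809] [0.0136 0.081 ]
small far edge [[0.4248 0.1892]
 [0.4605 0.1785]] [ 0.0357 -0.0107]
med far [[0.4192 0.1936]
 [0.4632 0.184 ]] [ 0.044  -0.0096]
row [-0.0097 -0.0017  0.2802] [-0.0002  0.0002 -0.0009]
```

Emit:
play_rows --pt "-0.01 0 0.28 0 0 0 0" --pt "-0.01 0 0.28 0 0 0 0" --pt "-0.01 0 0.28 0 0 0 0" --pt "-0.01 0 0.28 0 0 0 0"

```text
clock: 2.55
position: [0.4368, 0.1488, 0.1967]
tool_rot: [-3.135, 0.002, 1.568]
force: [-0.4, -0.4, 1.4]
grip_width: 0.0855
finger_force: 0.0
```

Run:
```python
from h import *
s=observe(); print(s["position"],s["tool_rot"]); C=cal("wrist")
f=grab_frame("wrist"); np.save("w2.npy",np.array([C[0]["xyz"],C[0]["rotation"]]))
print(proj(C,[.438,.156,.104]))
c=f[120:330,180:380]; cv2.imwrite("pics/w2.png",cv2.resize(c,None,fx=2.85,fy=2.85,interpolation=cv2.INTER_CUBIC)[:,:,::-1])
```

```text
[0.43680225 0.14878467 0.19674242] [-3.13483525e+00  2.22816233e-03  1.56813043e+00]
[[284.36866277 206.27580117]]
```

View pics/w2.png

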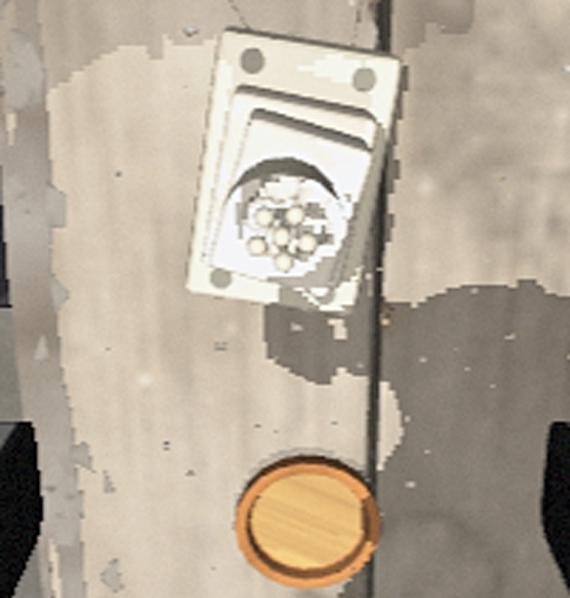

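The pile's rosette centre is at crop (283,232), so the round mould's axis is about (0.4345, 0.160).

Run:
```python
from h import *
s=observe(); print(s["position"],s["tool_rot"]); C=cal("wrist")
print(ray(C,[[180+283/2.85,120+232/2.85],[180+286/2.85,120+218/2.85]],.104))
chain(((.4345,.160,.086),1.57))
```

```text
[0.43807855 0.14991206 0.19953912] [-3.13802286e+00  1.03322003e-03  1.56852455e+00]
[[0.43548255 0.1605121  0.104     ]
 [0.43634946 0.16463436 0.104     ]]
row [ 0.0204 -0.0064  0.2271] [-0.0017  0.0005 -0.0007]
```

Emit:
play_rows --pt "0.023 -0.005 0.08 0 0 0 0" --pt "0.023 -0.005 0.15 0 0 0 0" --pt "0.023 -0.005 0.2 0 0 0 0" --pt "0.023 -0.005 0.226 0 0 0 0" --pt "0.023 -0.005 0.226 0 0 0 0.2" --pt "0.023 -0.005 0.226 0 0 0 0.4" --pt "0.023 -0.005 0.226 0 0 0 0.7" --pt "0.023 -0.005 0.226 0 0 0 1" --pt "0.023 -0.005 0.226 0 0 0 1" --pt "0.023 -0.005 0.226 0 0 0 1" --newtons 30

```text
clock: 3.6
position: [0.4371, 0.1628, 0.0888]
tool_rot: [3.139, -0.0, 1.569]
force: [-1.9, -1.4, 15.8]
grip_width: 0.0357
finger_force: 28.2
```

Run:
```python
from h import *
s=observe(); print(s["position"],s["tool_rot"],s["grip_width"],s["finger_force"],s["force"]); C=cal("wrist")
f=grab_frame("wrist"); cv2.imwrite("pics/w3.png",f[:,:,::-1])
p=s["position"]
chain(((p[0],p[1],.19),1.57),((.4435,-.004,.19),1.57),((.4435,-.004,p[2]-.074),1.57))
```

```text
[0.43707276 0.16280615 0.08875879] [ 3.13930219e+00 -2.75958509e-04  1.56940095e+00] 0.03568110327370064 28.190564811229706 [-1.90628634 -1.39082675 15.79415872]
row [ 0.      0.0004 -0.2025] [ 0.0011 -0.0001 -0.0003]
row [-0.3336  0.0131  0.    ] [0. 0. 0.]
row [ 0.     -0.      0.3505] [0. 0. 0.]
```

View pics/w3.png

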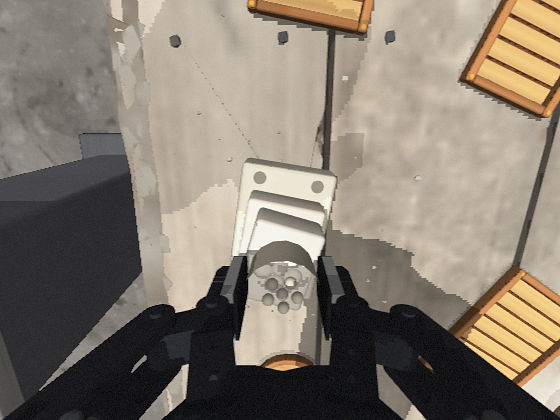

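The 15.8 N upward force says the fingertips touch the block below at this opening, so the tips reach past the TCP here. I open, rise 9 mm and grip higher, so the fingers clear the tray lip.

Emit:
play_rows --pt "0 0 -0.004 0 0 0 0.3" --pt "0 0 -0.014 0 0 0 0.3" --pt "0 0 -0.024 0 0 0 0.3" --pt "0 0 -0.024 0 0 0 0.6" --pt "0 0 -0.024 0 0 0 1" --pt "0 0 -0.024 0 0 0 1" --pt "0 0 -0.024 0 0 0 1"

```text
clock: 4.35
position: [0.4366, 0.1627, 0.0997]
tool_rot: [3.141, -0.0, 1.57]
force: [-0.5, -2.3, 14.1]
grip_width: 0.0348
finger_force: 28.4
```

Run:
```python
from h import *
s=observe(); print(s["position"],s["tool_rot"],s["grip_width"],s["finger_force"],s["force"])
f=grab_frame("wrist"); cv2.imwrite("pics/w4.png",f[200:380,180:400,::-1])
```

```text
[0.43655955 0.16274638 0.09971609] [ 3.14074351e+00 -1.29251967e-05  1.56967402e+00] 0.03476385330806033 28.41897189617157 [-0.50621621 -2.27264207 14.1235435 ]
```

Emit:
play_rows --pt "0 0 -0.02 0 0 0 1" --pt "0 0 -0.06 0 0 0 1" --pt "0 0 -0.06 0 0 0 1" --pt "0 0 -0.06 0 0 0 1"

```text
clock: 4.8
position: [0.4364, 0.1626, 0.1296]
tool_rot: [3.141, -0.0, 1.569]
force: [-0.3, -0.4, -0.5]
grip_width: 0.0345
finger_force: 30.0
```

Run:
```python
from h import *
s=observe(); print(s["position"],s["tool_rot"],s["grip_width"],s["finger_force"],s["force"])
f=grab_frame("wrist");cv2.imwrite("pics/w5.png",f[:,:,::-1]); g=grab_frame("side")[200:320,150:310]
cv2.imwrite("pics/m5.png",np.hstack([cv2.resize(f[150:400,150:430],(448,400)),cv2.resize(g,(350,400))])[:,:,::-1])
```

```text
[0.43636711 0.16257544 0.12960828] [ 3.14090194e+00 -1.55454069e-04  1.56947560e+00] 0.034478732461328945 29.97841715812683 [-0.32591082 -0.40216488 -0.51664503]
```

View pics/m5.png

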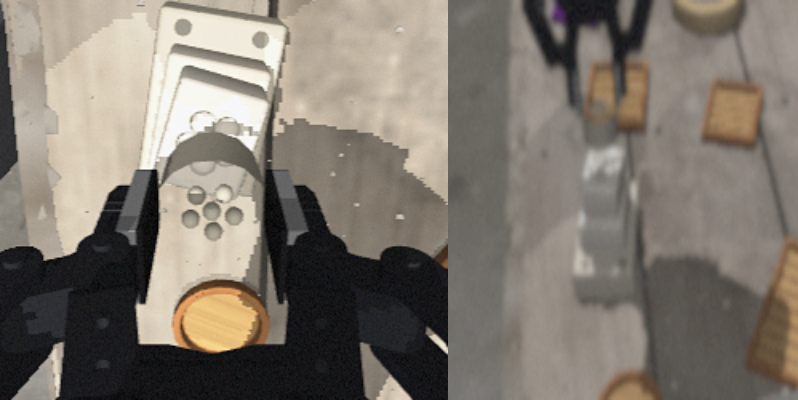

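Run:
```python
from h import *
C=cal("wrist"); print(ray(C,[[282.5,282.5]]*2,.134)[0])
h=cv2.cvtColor(cv2.imread("pics/w5.png"),cv2.COLOR_BGR2HSV)
for z in(.130,.134,.138): print(z,ray(C,[282.5,282.5],z)[0])
chain(((.4366,.162,.165),1.57),((.4435,-.004,.165),1.57),((.4435,-.004,.0997-.072),1.57))
```

```text
[0.43599296 0.15935711 0.134     ]
0.13 [0.43600195 0.15693029 0.13      ]
0.134 [0.43599296 0.15935711 0.134     ]
0.138 [0.43598396 0.16178394 0.138     ]
row [-0.001   0.0012 -0.072 ] [-0.0003  0.0001 -0.0002]
row [-0.332   0.0141  0.    ] [0. 0. 0.]
row [ 0.     -0.      0.2746] [0. 0. 0.]
```

Emit:
play_rows --pt "0 0 -0.06 0 0 0 1" --pt "-0.06 0.003 -0.072 0 0 0 1" --pt "-0.13 0.006 -0.072 0 0 0 1" --pt "-0.2 0.009 -0.072 0 0 0 1" --pt "-0.27 0.012 -0.072 0 0 0 1" --pt "-0.327 0.014 -0.05 0 0 0 1" --pt "-0.327 0.014 0.03 0 0 0 1" --pt "-0.327 0.014 0.1 0 0 0 1" --pt "-0.327 0.014 0.16 0 0 0 1" --pt "-0.327 0.014 0.19 0 0 0 1"

```text
clock: 5.9
position: [0.4415, -0.0008, 0.0317]
tool_rot: [-3.138, -0.0, 1.57]
force: [-0.2, 0.0, 0.2]
grip_width: 0.0344
finger_force: 30.2
```

Run:
```python
from h import *
s=observe(); print(s["position"],s["tool_rot"],s["grip_width"],s["finger_force"],s["force"])
f=grab_frame("wrist"); s=observe(); print(s["position"])
cv2.imwrite("pics/w6.png",cv2.resize(f[180:380,170:400],None,fx=3,fy=3)[:,:,::-1])
chain(((.4435,-.001,.0262),1.57))
```

```text
[ 0.44153311 -0.00077751  0.03169199] [-3.13798848e+00 -2.04282742e-04  1.57017162e+00] 0.034355985454406844 30.2309650182724 [-0.19140146  0.03574011  0.15536894]
[ 0.4410901  -0.00060537  0.03069695]
row [-0.0008  0.0049  0.009 ] [-0.0023 -0.0002  0.0002]
```

View pics/w6.png

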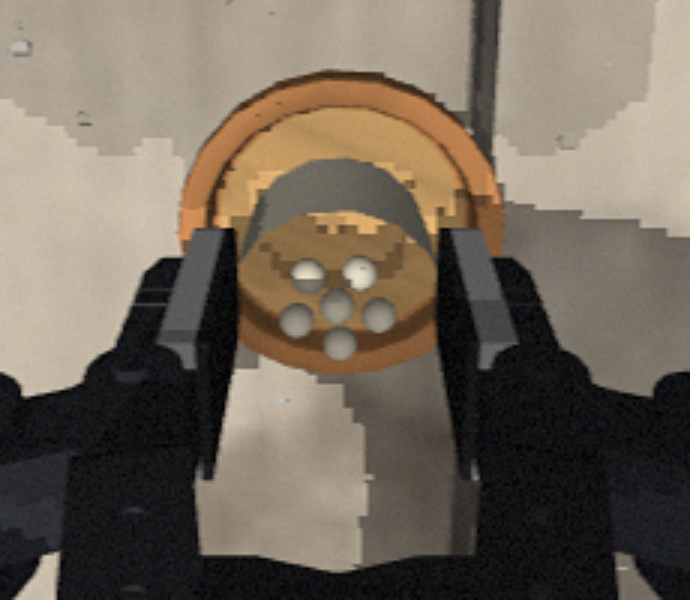

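The mould hangs over the round tray, with its centre at crop (337,305) and the tray rim at about (340,222). I lower it, release and back off.

Emit:
play_rows --pt "0 0.004 0.006 0 0 0 1" --pt "0 0.004 0.009 0 0 0 1" --pt "0 0.004 0.009 0 0 0 1"

```text
clock: 6.25
position: [0.4454, -0.0009, 0.0304]
tool_rot: [3.141, -0.0, 1.57]
force: [-1.0, -0.3, 0.6]
grip_width: 0.0344
finger_force: 30.2
```

Emit:
play_rows --pt "0 0 0 0 0 0 0.5" --pt "0 0 0 0 0 0 0.2" --pt "0 0 0 0 0 0 0.1" --pt "0 0 -0.06 0 0 0 0" --pt "0 0 -0.15 0 0 0 0" --pt "0 0 -0.25 0 0 0 0" --pt "0 0 -0.3 0 0 0 0" --pt "0.1 0 -0.3 0 0 0 0" --pt "0.2 0 -0.3 0 0 0 0" --pt "0.24 0 -0.3 0 0 0 0"

```text
clock: 7.25
position: [0.4449, 0.123, 0.1806]
tool_rot: [3.14, -0.002, 1.573]
force: [0.4, -0.6, -0.1]
grip_width: 0.0853
finger_force: 0.0
```

Run:
```python
from h import *
s=observe(); print(s["position"],s["tool_rot"])
f=grab_frame("wrist"); C=cal("wrist"); s=observe(); print(s["position"])
for p in [(.4435,-.004,.01),(.436,.16,.078)]: print(proj(C,p))
cv2.imwrite("pics/w7f.png",f[:,:,::-1]); cv2.imwrite("pics/w7.png",cv2.resize(f[80:380,190:380],None,fx=2,fy=2)[:,:,::-1])
```

```text
[0.44494449 0.12303823 0.18057094] [ 3.14002981e+00 -1.63904297e-03  1.57259566e+00]
[0.4448576  0.12466345 0.1804776 ]
[[280.18757202 297.15006496]]
[[271.14570829 169.89094297]]
```

View pics/w7.png

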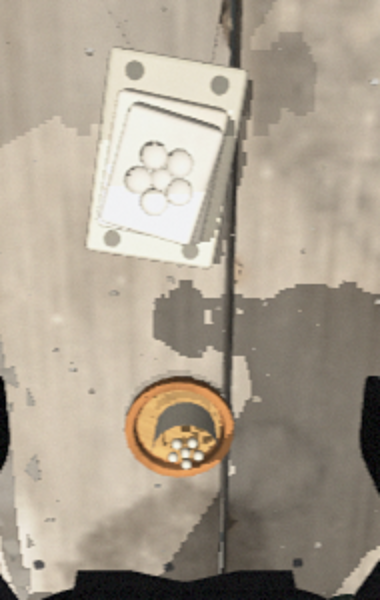

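The round mould sits in its tray with its rosette at crop (185,452). The small mould is now on top of the pile, flower centre at crop (160,177). I compute both.

Run:
```python
from h import *
f=cv2.imread("pics/w7f.png")[:,:,::-1].copy(); C=cal("wrist")
print("rosette",ray(C,[190+185/2,80+452/2],.031)[0])
print("tray",[b for b in blobs(C,orange(f),.01,400)][:6])
q=lambda p,z:ray(C,np.array(p)/2+[190,80],z)[:,:2].round(4)
print("flower",q([[160,177]],.079)); m=q([[134,70],[220,85],[112,238],[190,251]],.026);print("slab",m.mean(0))
m=white(f,235,30); cv2.imwrite("pics/mask.png",m[80:230,220:330])
print([b for b in blobs(C,white(f,225,18),.078,300)])
print(q([[135,104],[222,126],[105,225],[190,244]],.078), q([[120,90],[228,110]],.052))
```

```text
rosette [ 0.44613397 -0.00141441  0.031     ]
tray [(array([279., 294.]), (443, -1), (63, 64), 'longdir deg', 90), (array([452., 253.]), (633, 46), (127, 98), 'longdir deg', 56), (array([457.,  27.]), (601, 282), (63, 69), 'longdir deg', 158)]
flower [[0.4351 0.1613]]
slab [0.435025 0.158025]
[(array([ 13., 230.]), (210, 108), (19, 107), 'longdir deg', 91), (array([268., 167.]), (435, 159), (64, 51), 'longdir deg', 81)]
[[0.4256 0.1896]
 [0.4596 0.1814]
 [0.4122 0.1411]
 [0.4474 0.1331]] [[0.4174 0.1938]
 [0.4637 0.1857]]
```

Run:
```python
from h import *
chain(((.436,.161,.12),1.326),((.436,.161,.064),1.326))
```

```text
row [ 0.0724 -0.0176  0.1211] [ 0.0005 -0.0012  0.1187]
row [ 0.    -0.     0.112] [0. 0. 0.]
```

Emit:
play_rows --pt "0.072 -0.018 0.06 0 0 0.06 0" --pt "0.072 -0.018 0.1 0 0 0.119 0" --pt "0.072 -0.018 0.15 0 0 0.119 0" --pt "0.072 -0.018 0.2 0 0 0.119 0" --pt "0.072 -0.018 0.233 0 0 0.119 0.1" --pt "0.072 -0.018 0.233 0 0 0.119 0.3" --pt "0.072 -0.018 0.233 0 0 0.119 0.5" --pt "0.072 -0.018 0.233 0 0 0.119 0.8" --pt "0.072 -0.018 0.233 0 0 0.119 1" --pt "0.072 -0.018 0.233 0 0 0.119 1" --newtons 40

```text
clock: 8.3
position: [0.4367, 0.1552, 0.0644]
tool_rot: [3.14, -0.001, 1.32]
force: [-2.2, -0.5, 10.8]
grip_width: 0.0392
finger_force: 41.4
```

Emit:
play_rows --pt "0 0 -0.01 0 0 0 1" --pt "0 0 -0.04 0 0 0 1" --pt "0 0 -0.07 0 0 0 1" --pt "0 0 -0.1 0 0 0 1" --pt "0 0 -0.1 0 0 0 1"

```text
clock: 8.8
position: [0.4372, 0.1554, 0.1154]
tool_rot: [3.139, -0.002, 1.32]
force: [-0.1, -0.6, -1.7]
grip_width: 0.0388
finger_force: 40.6
```

Run:
```python
from h import *
s=observe(); print(s["position"],s["tool_rot"],s["grip_width"],s["finger_force"],s["force"],s["qpos"][6])
f=grab_frame("wrist"); g=grab_frame("side")[180:320,150:310]
cv2.imwrite("pics/m8.png",np.hstack([cv2.resize(f[150:400,150:430],(448,400)),cv2.resize(g,(350,306)).copy() if 0 else cv2.resize(g,(350,400))])[:,:,::-1])
p=s["position"];chain(((.5,.24,.15),1.186),((.605,.287,.15),1.186),((.605,.287,.02),1.186))
```

```text
[0.43721187 0.15538204 0.11536099] [ 3.13880177e+00 -1.69659152e-03  1.32007249e+00] 0.03876426299289011 40.592830181121826 [-0.07789937 -0.58112935 -1.65283111] -1.1287143248464246
row [ 0.1963  0.081  -0.0725] [ 0.0004 -0.0002  0.064 ]
row [0.166  0.1594 0.    ] [0. 0. 0.]
row [ 0.   -0.    0.26] [0. 0. 0.]
```

View pics/m8.png

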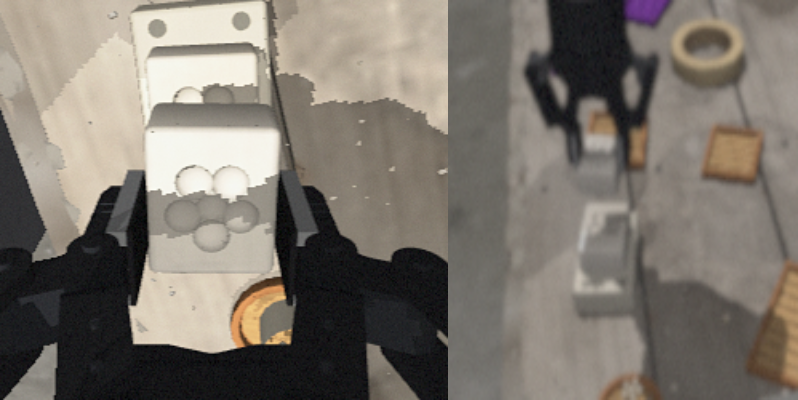

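The small mould is held level, flower at crop (211,205), and the medium one is undisturbed below.

Run:
```python
from h import *
C=cal("wrist"); print(ray(C,[150+211*.625,150+205*.625],.130)[0])
for p in [(.603,.2815,.14),(.603,.2815,.024)]: plan(p,1.187)
```

```text
[0.43741384 0.16089291 0.13      ]
row [ 0.3278  0.26   -0.0523] [ 0.0004 -0.0002  0.0636]
row [0.3277 0.2597 0.1797] [ 0.0004 -0.0002  0.0636]
```

Emit:
play_rows --pt "0.04 0.03 -0.05 0 0 0.02 1" --pt "0.1 0.08 -0.052 0 0 0.04 1" --pt "0.16 0.13 -0.052 0 0 0.064 1" --pt "0.22 0.18 -0.052 0 0 0.064 1" --pt "0.29 0.23 -0.05 0 0 0.064 1" --pt "0.328 0.26 -0.03 0 0 0.064 1" --pt "0.328 0.26 0.04 0 0 0.064 1" --pt "0.328 0.26 0.1 0 0 0.064 1" --pt "0.328 0.26 0.14 0 0 0.064 1" --pt "0.328 0.26 0.14 0 0 0.064 1"

```text
clock: 9.9
position: [0.6008, 0.2809, 0.0396]
tool_rot: [-3.138, 0.004, 1.187]
force: [-0.5, -1.4, -0.7]
grip_width: 0.0392
finger_force: 40.8
```

Run:
```python
from h import *
f=grab_frame("wrist"); C=cal("wrist"); s=observe(); print(s["position"],s["tool_rot"],s["grip_width"],s["force"],s["qpos"][6])
print([b for b in blobs(C,orange(f),.01,400)]); print(proj(C,[.605,.287,.01]))
cv2.imwrite("pics/w9.png",cv2.resize(f[150:400,150:430],(784,700*1))[:600,:,::-1])
plan((.603,.2815,.019),1.187)
```

```text
[0.6017412  0.28151745 0.04172884] [-3.13959956e+00  2.24885794e-03  1.18685730e+00] 0.03946270597472439 [ 0.39836446 -0.23003753 -0.50026322] -1.265988791091518
[(array([288., 210.]), (610, 297), (60, 68), 'longdir deg', 158), (array([ 44., 246.]), (461, 343), (90, 79), 'longdir deg', 79), (array([534., 169.]), (758, 265), (121, 39), 'longdir deg', 62)]
[[284.51863689 236.98204766]]
row [0.001  0.0024 0.0455] [-0.001   0.0011 -0.0001]
```

View pics/w9.png

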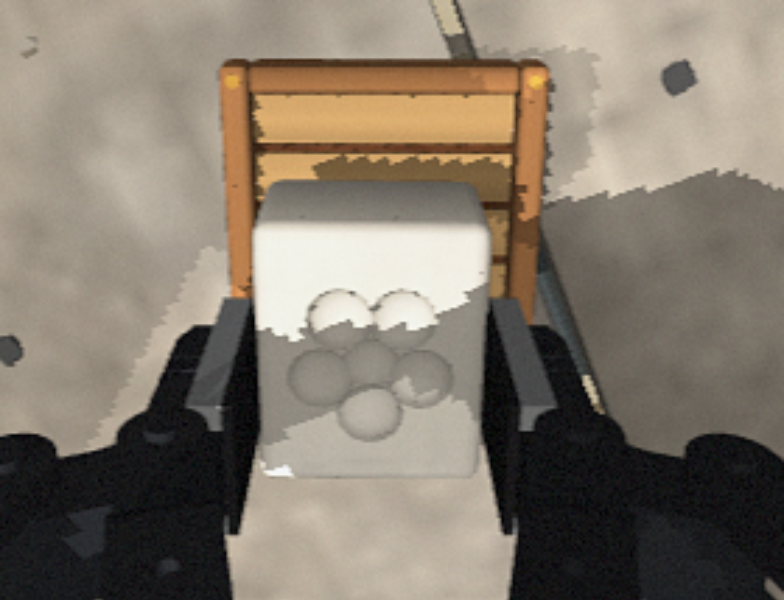

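The mould hangs over the small tray, aligned with it and about 2–3 mm left of centre (mould x 370 against tray x 384). I shift right, lower and release.

Emit:
play_rows --pt "0.001 0.005 0.02 0 0 0 1" --pt "0.001 0.005 0.04 0 0 0 1" --pt "0.001 0.005 0.048 0 0 0 1" --pt "0.001 0.005 0.048 0 0 0 1"

```text
clock: 10.35
position: [0.605, 0.2812, 0.0188]
tool_rot: [-3.141, 0.001, 1.187]
force: [-0.0, 0.3, -1.2]
grip_width: 0.039
finger_force: 40.8
```

Run:
```python
from h import *
s=observe(); print(s["position"],s["tool_rot"],s["grip_width"],s["force"])
```

```text
[0.60500375 0.28122501 0.01881226] [-3.14116505e+00  5.70573241e-04  1.18656980e+00] 0.0390058488673514 [-0.00120999  0.32845813 -1.18005547]
```

Emit:
play_rows --pt "0 0 0.003 0 0 0 1" --pt "0 0 0.004 0 0 0 1" --pt "0 0 0.004 0 0 0 0.6" --pt "0 0 0.004 0 0 0 0.3" --pt "0 0 0.003 0 0 0 0.2" --pt "0 0 -0.05 0 0 0 0" --pt "0 0 -0.14 0 0 0 0" --pt "0 0 -0.24 0 0 0 0" --pt "0 0 -0.32 0 0 0 0" --pt "0 0 -0.32 0 0 0 0"

```text
clock: 11.35
position: [0.6073, 0.2827, 0.1855]
tool_rot: [3.136, -0.006, 1.186]
force: [1.2, 0.6, -1.1]
grip_width: 0.0854
finger_force: 0.0
```

Run:
```python
from h import *
f=grab_frame("wrist"); C=cal("wrist"); s=observe(); print(s["position"],s["tool_rot"])
print(proj(C,[[.605,.287,.01],[.605,.287,.03]]),[b for b in blobs(C,orange(f),.01,400)],[b for b in blobs(C,white(f,190,30),.03,300)])
cv2.imwrite("pics/w10.png",f[:,:,::-1])
plan((.4355,.145,.18),1.396)
```

```text
[0.60637737 0.28202659 0.18247525] [ 3.13823572 -0.00355605  1.18623775]
[[278.85340147 187.38199422]
 [278.74081447 192.07789012]] [(array([358., 344.]), (625, 57), (114, 62), 'longdir deg', 56), (array([279., 186.]), (605, 287), (76, 67), 'longdir deg', 68), (array([134., 188.]), (462, 341), (88, 77), 'longdir deg', 80), (array([450., 155.]), (798, 273), (114, 167), 'longdir deg', 178)] [(array([446., 408.]), (692, -54), (23, 56), 'longdir deg', 95), (array([192., 354.]), (432, 141), (64, 26), 'longdir deg', 79), (array([279., 192.]), (605, 285), (48, 38), 'longdir deg', 67), (array([552.,  20.]), (875, 339), (32, 14), 'longdir deg', 83)]
row [-0.3823 -0.214   0.0029] [ 0.0018 -0.0015 -0.1002]
```

View pics/w10.png

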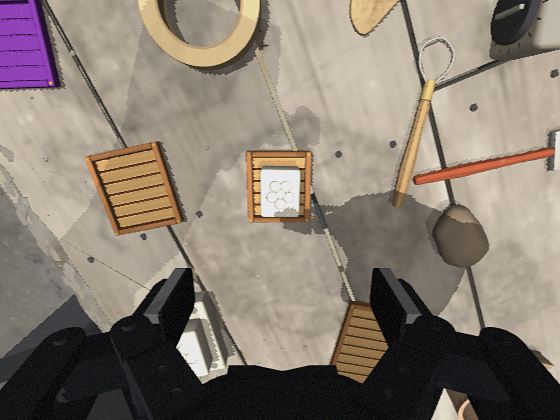

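The small mould is flat in its tray: the mask puts it at (605,285) mm against the tray's (605,287). Back to the pile for the medium one.

Emit:
play_rows --pt "-0.06 -0.03 0 0 0 0 0" --pt "-0.12 -0.07 0 0 0 -0.05 0" --pt "-0.18 -0.1 0 0 0 -0.1 0" --pt "-0.24 -0.13 0 0 0 -0.1 0" --pt "-0.3 -0.17 0 0 0 -0.1 0" --pt "-0.35 -0.2 0 0 0 -0.1 0" --pt "-0.382 -0.214 0 0 0 -0.1 0" --pt "-0.382 -0.214 0 0 0 -0.1 0" --pt "-0.382 -0.214 0 0 0 -0.1 0"

```text
clock: 12.3
position: [0.4346, 0.1444, 0.1791]
tool_rot: [-3.141, -0.0, 1.396]
force: [-0.3, 0.6, -0.7]
grip_width: 0.0852
finger_force: 0.0
```

Run:
```python
from h import *
f=grab_frame("wrist"); C=cal("wrist"); s=observe(); print(s["position"],s["tool_rot"])
np.save("w11.npy",f); print(proj(C,[.436,.16,.052]))
# dark gaps/edges: masks at several thresholds
for v,sa in((175,40),(215,40),(235,20),(245,12)):
    print(v,[b for b in blobs(C,white(f,v,sa),.052,300) if 380<b[1][0]<500])
u,v=proj(C,[.436,.16,.04])[0].astype(int)
cv2.imwrite("pics/w11.png",cv2.resize(f[v-75:v+75,u-65:u+65],None,fx=4,fy=4,interpolation=cv2.INTER_CUBIC)[:,:,::-1]); print(u-65,v-75)
```

```text
[0.43485701 0.144833   0.17911543] [-3.14144282e+00 -4.09391608e-04  1.39592077e+00]
[[280.63814472 186.86717098]]
175 [(array([231., 180.]), (406, 142), (364, 131), 'longdir deg', 90)]
215 [(array([258., 306.]), (391, 39), (60, 115), 'longdir deg', 97), (array([309., 263.]), (451, 80), (38, 22), 'longdir deg', 82), (array([267., 176.]), (419, 166), (88, 92), 'longdir deg', 172)]
235 [(array([276., 194.]), (435, 155), (69, 57), 'longdir deg', 81)]
245 [(array([275., 183.]), (434, 158), (59, 46), 'longdir deg', 78)]
215 108
```

View pics/w11.png

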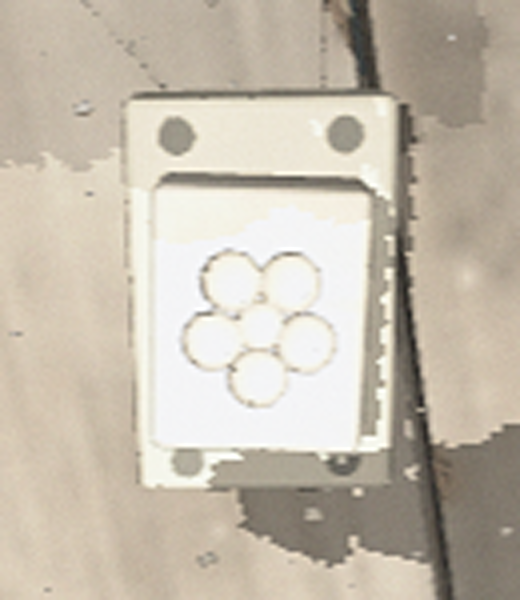

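Final view: the medium mould's top has corners at crop (157,185), (372,186), (358,448) and (152,445). The slab's marks are at (176,135), (345,133), (187,462) and (341,463).

Run:
```python
from h import *
C=cal("wrist"); q=lambda p,z:ray(C,np.array(p)/4+[215,108]-.4,z)[:,:2].round(4)
m=q([[157,185],[372,186],[152,445],[358,448]],.052); print(m,m.mean(0),"flower",q([[260,326]],.053))
ax=(m[0]+m[1]-m[2]-m[3]); ay=m[1]-m[0]+m[3]-m[2]; print(np.degrees(np.arctan2(ax[1],ax[0])),np.degrees(np.arctan2(ay[1],ay[0])))
k=q([[176,135],[345,133],[187,462],[341,463]],.026); print("slab",k.mean(0)); ax=k[0]+k[1]-k[2]-k[3];print(np.degrees(np.arctan2(ax[1],ax[0])))
c=m.mean(0); 
for z in(.09,.0375): plan((c[0],c[1],z),1.396)
```

```text
[[0.4181 0.1932]
 [0.4643 0.1848]
 [0.4048 0.1344]
 [0.4521 0.1253]] [0.434825 0.159425] flower [[0.4348 0.1584]]
77.8358015436006 -10.601154863652123
slab [0.434925 0.1569  ]
80.51493460392089
row [ 0.0287 -0.0051  0.1782] [-0.0001 -0.0002 -0.    ]
row [ 0.0286 -0.0051  0.2832] [-0.0001 -0.0002 -0.    ]
```

Emit:
play_rows --pt "0.028 -0.005 0.06 0 0 0.011 0" --pt "0.028 -0.005 0.14 0 0 0.011 0" --pt "0.028 -0.005 0.21 0 0 0.011 0" --pt "0.028 -0.005 0.26 0 0 0.011 0" --pt "0.028 -0.005 0.283 0 0 0.011 0.1" --pt "0.028 -0.005 0.283 0 0 0.011 0.3" --pt "0.028 -0.005 0.283 0 0 0.011 0.5" --pt "0.028 -0.005 0.283 0 0 0.011 0.8" --pt "0.028 -0.005 0.283 0 0 0.011 1" --pt "0.028 -0.005 0.283 0 0 0.011 1"

```text
clock: 13.35
position: [0.4351, 0.1588, 0.0387]
tool_rot: [3.14, -0.001, 1.373]
force: [-1.2, -1.3, 9.3]
grip_width: 0.0487
finger_force: 42.9
```

Emit:
play_rows --pt "0 0 -0.01 0 0 0 1" --pt "0 0 -0.04 0 0 0 1" --pt "0 0 -0.08 0 0 0 1" --pt "0 0 -0.13 0 0 0 1" --pt "0 0 -0.16 0 0 0 1" --pt "0 0 -0.16 0 0 0 1"

```text
clock: 13.95
position: [0.4353, 0.1588, 0.1198]
tool_rot: [3.139, -0.001, 1.372]
force: [0.8, -0.7, -1.3]
grip_width: 0.0485
finger_force: 41.7
```

Run:
```python
from h import *
f=grab_frame("wrist"); C=cal("wrist"); s=observe(); print(s["position"],s["tool_rot"],s["grip_width"],s["finger_force"],s["force"])
t=np.array([.461,.341]); 
for z in(.13,.028): plan((*t,z),np.radians(80))
print([b for b in blobs(C,white(f,150,40),s["position"][2]+.0145,300)])
```

```text
[0.43493154 0.1585172  0.11869026] [ 3.13979663e+00 -7.66000265e-04  1.37232827e+00] 0.04856302733294741 41.73914194107056 [-0.60818749  0.13278735 -0.79528097]
row [ 0.3681 -0.0208 -0.0224] [ 0.0009 -0.0004 -0.0114]
row [ 0.3679 -0.0212  0.1816] [ 0.0009 -0.0004 -0.0114]
[(array([543., 355.]), (555, 87), (27, 79), 'longdir deg', 94), (array([ 19., 334.]), (297, 158), (15, 60), 'longdir deg', 91), (array([539., 111.]), (549, 211), (19, 93), 'longdir deg', 94), (array([493.,  13.]), (532, 256), (11, 22), 'longdir deg', 158), (array([395., 117.]), (506, 221), (66, 102), 'longdir deg', 91), (array([233., 193.]), (424, 199), (179, 78), 'longdir deg', 90)]
```

Emit:
play_rows --pt "0.06 0 -0.02 0 0 -0.005 1" --pt "0.13 -0.01 -0.022 0 0 -0.011 1" --pt "0.2 -0.015 -0.022 0 0 -0.011 1" --pt "0.27 -0.02 -0.022 0 0 -0.011 1" --pt "0.34 -0.021 -0.02 0 0 -0.011 1" --pt "0.368 -0.021 0 0 0 -0.011 1" --pt "0.368 -0.021 0.06 0 0 -0.011 1" --pt "0.368 -0.021 0.11 0 0 -0.011 1" --pt "0.368 -0.021 0.15 0 0 -0.011 1" --pt "0.368 -0.021 0.15 0 0 -0.011 1"

```text
clock: 15.0
position: [0.4587, 0.3395, 0.0396]
tool_rot: [-3.138, 0.004, 1.396]
force: [-0.3, 0.1, -1.3]
grip_width: 0.0485
finger_force: 42.0
```

Run:
```python
from h import *
f=grab_frame("wrist"); C=cal("wrist"); s=observe(); print(s["position"],s["tool_rot"],s["grip_width"],s["force"])
np.save("w12.npy",f)
m=orange(f); u0,v0=proj(C,[.461,.341,.01])[0]; print(u0,v0)
# left/right outer edges of tray on rows ahead of mould
for v in range(int(v0)-60,int(v0)-10,8):
    r=np.where(m[v,int(u0)-90:int(u0)+90])[0]
    if len(r): print(v,r[0]+int(u0)-90,r[-1]+int(u0)-90)
w=white(f,110,60); 
for v in range(int(v0)-20,int(v0)+60,12):
    r=np.where(w[v,230:340])[0]
    if len(r): print("w",v,r[0]+230,r[-1]+230)
plan((.461,.341,.0175),np.radians(80))
```

```text
[0.45937208 0.34024056 0.04134991] [-3.13948940e+00  2.37807643e-03  1.39614385e+00] 0.048657649727190486 [-0.1165042  -1.02756586 -0.23055969]
285.0634383935439 245.22653267527235
185 220 354
193 221 353
201 221 352
209 222 351
217 222 350
225 223 350
233 223 349
w 225 232 331
w 237 230 334
w 249 230 333
w 261 231 332
w 273 233 331
w 285 233 330
w 297 234 330
row [0.0022 0.003  0.0477] [-0.001   0.0011 -0.0001]
```

Emit:
play_rows --pt "0.002 0.004 0.02 0 0 0 1" --pt "0.002 0.004 0.04 0 0 0 1" --pt "0.002 0.004 0.05 0 0 0 1" --pt "0.002 0.004 0.051 0 0 0 1" --pt "0.002 0.004 0.051 0 0 0 1"

```text
clock: 15.55
position: [0.4624, 0.3418, 0.0173]
tool_rot: [-3.142, -0.0, 1.396]
force: [0.1, 0.6, -0.4]
grip_width: 0.0485
finger_force: 42.0
```

Emit:
play_rows --pt "0 0 0 0 0 0 0.6" --pt "0 0 0 0 0 0 0.3" --pt "0 0 0 0 0 0 0.15" --pt "0 0 -0.05 0 0 0 0" --pt "0 0 -0.14 0 0 0 0" --pt "0 0 -0.24 0 0 0 0" --pt "0 0 -0.32 0 0 0 0" --pt "0 0 -0.32 0 0 0 0" --pt "0 0 -0.32 0 0 0 0"

```text
clock: 16.45
position: [0.4628, 0.3418, 0.1782]
tool_rot: [3.14, -0.001, 1.396]
force: [0.5, -0.5, -0.1]
grip_width: 0.0857
finger_force: 0.0
```

Run:
```python
from h import *
f=grab_frame("wrist"); C=cal("wrist"); s=observe(); print(s["position"],s["tool_rot"])
print([b for b in blobs(C,orange(f),.01,400)][:5])
for v in(170,190,210):
  u,w=proj(C,[.461,.341,.03])[0].astype(int); m=white(f,v,40); m[:w-60]=0;m[w+60:]=0;m[:,:u-50]=0;m[:,u+50:]=0
  print(blobs(C,m,.03,300))
plan((.435,.145,.18),np.radians(80.5))
```

```text
[0.46245864 0.34143058 0.17712201] [3.14135910e+00 2.38244386e-04 1.39567723e+00]
[(array([451., 406.]), (639, 10), (56, 49), 'longdir deg', 72), (array([545., 229.]), (742, 249), (75, 33), 'longdir deg', 63), (array([416., 215.]), (604, 288), (77, 67), 'longdir deg', 68), (array([280., 189.]), (461, 342), (89, 77), 'longdir deg', 79)]
[(array([251., 224.]), (440, 327), (92, 70), 'longdir deg', 80), (array([281., 197.]), (461, 341), (60, 48), 'longdir deg', 80)]
[(array([251., 234.]), (438, 315), (67, 70), 'longdir deg', 170), (array([281., 196.]), (461, 341), (60, 48), 'longdir deg', 80)]
[(array([258., 238.]), (430, 309), (31, 54), 'longdir deg', 109), (array([280., 197.]), (461, 341), (59, 48), 'longdir deg', 80)]
row [-0.3964  0.0144 -0.0057] [ 0.0001  0.0001 -0.0044]
```

The medium mould is seated at (461,341) mm, 80°. Now the slab.

Emit:
play_rows --pt "-0.06 0.002 -0.004 0 0 -0.004 0" --pt "-0.14 0.005 -0.004 0 0 -0.004 0" --pt "-0.22 0.008 -0.004 0 0 -0.004 0" --pt "-0.3 0.011 -0.004 0 0 -0.004 0" --pt "-0.37 0.014 -0.004 0 0 -0.004 0" --pt "-0.396 0.014 -0.004 0 0 -0.004 0" --pt "-0.396 0.014 -0.004 0 0 -0.004 0" --pt "-0.396 0.014 -0.004 0 0 -0.004 0"

```text
clock: 17.3
position: [0.4349, 0.1463, 0.179]
tool_rot: [-3.141, -0.0, 1.405]
force: [-0.2, -0.1, 0.2]
grip_width: 0.0855
finger_force: 0.0
```

Run:
```python
from h import *
f=grab_frame("wrist"); C=cal("wrist"); s=observe(); print(s["position"],s["tool_rot"])
g=cv2.cvtColor(f,cv2.COLOR_RGB2GRAY); u,v=proj(C,[.435,.157,.026])[0].astype(int); print(u,v)
sub=g[v-50:v+50,u-38:u+38]; P=[]
m=(sub<0.8*cv2.medianBlur(sub,25)).astype(np.uint8)
n,l,st,ce=cv2.connectedComponentsWithStats(m)
for i in range(1,n):
    if 15<st[i,4]<150: print(ce[i].round(1),st[i], ray(C,ce[i]+[u-38,v-50],.026)[0][:2].round(4))
```

```text
[0.43490357 0.14679844 0.17902447] [-3.14104729e+00 -6.50835707e-04  1.40552742e+00]
280 185
[17.4  8.4] [13  4  9 10 66] [0.4219 0.2008]
[59.3  8.4] [55  4  9 10 66] [0.4611 0.1943]
[39.9 83.6] [33 82 14  5 29] [0.4305 0.1228]
[19.1 88.5] [16 86  7  6 32] [0.4085 0.121 ]
[58.3 90.7] [55 89  8  5 31] [0.4479 0.112 ]
[36.3 97.9] [33 97  9  3 22] [0.4242 0.1079]
```

Run:
```python
from h import *
plan((.4349,.157,.011),np.radians(80.5))
```

```text
row [ 0.0199 -0.0032  0.3361] [-0.0003 -0.0003  0.0003]
```

Emit:
play_rows --pt "0.02 -0.003 0.08 0 0 0 0" --pt "0.02 -0.003 0.16 0 0 0 0" --pt "0.02 -0.003 0.24 0 0 0 0" --pt "0.02 -0.003 0.3 0 0 0 0" --pt "0.02 -0.003 0.336 0 0 0 0" --pt "0.02 -0.003 0.336 0 0 0 0.2" --pt "0.02 -0.003 0.336 0 0 0 0.4" --pt "0.02 -0.003 0.336 0 0 0 0.8" --pt "0.02 -0.003 0.336 0 0 0 1" --pt "0.02 -0.003 0.336 0 0 0 1" --newtons 50

```text
clock: 18.35
position: [0.4355, 0.1558, 0.012]
tool_rot: [3.141, -0.001, 1.404]
force: [-0.3, 0.7, -2.8]
grip_width: 0.0644
finger_force: 55.5
```

Emit:
play_rows --pt "0 0 -0.01 0 0 0 1" --pt "0 0 -0.04 0 0 0 1" --pt "0 0 -0.08 0 0 0 1" --pt "0 0 -0.13 0 0 0 1" --pt "0 0 -0.16 0 0 0 1" --pt "0 0 -0.16 0 0 0 1"

```text
clock: 18.95
position: [0.436, 0.1558, 0.0933]
tool_rot: [3.139, -0.001, 1.404]
force: [-0.1, -1.4, -2.3]
grip_width: 0.0642
finger_force: 55.9
```

Run:
```python
from h import *
s=observe(); print(s["position"],s["tool_rot"],s["grip_width"],s["finger_force"],s["force"],s["qpos"][6])
for z in(.1,.028): plan((.6345,.043,z),np.radians(56))
```

```text
[0.43602705 0.15581851 0.09332029] [ 3.13878873e+00 -1.36237760e-03  1.40376319e+00] 0.064243071028302 55.90680420398712 [-0.13107292 -1.42601257 -2.33165529] -1.1052927749659254
row [-0.1565  0.429  -0.0124] [ 0.0012 -0.0009  0.2036]
row [-0.1567  0.4286  0.1316] [ 0.0012 -0.0009  0.2036]
```

Emit:
play_rows --pt "-0.02 0.06 -0.012 0 0 0.03 1" --pt "-0.05 0.14 -0.012 0 0 0.08 1" --pt "-0.08 0.22 -0.012 0 0 0.13 1" --pt "-0.11 0.3 -0.012 0 0 0.18 1" --pt "-0.14 0.38 -0.012 0 0 0.204 1" --pt "-0.157 0.429 -0.005 0 0 0.204 1" --pt "-0.157 0.429 0.04 0 0 0.204 1" --pt "-0.157 0.429 0.09 0 0 0.204 1" --pt "-0.157 0.429 0.11 0 0 0.204 1" --pt "-0.157 0.429 0.11 0 0 0.204 1"

```text
clock: 19.95
position: [0.6325, 0.0428, 0.0347]
tool_rot: [-3.139, 0.002, 0.978]
force: [-0.2, -0.4, -1.8]
grip_width: 0.0644
finger_force: 56.0
```

Run:
```python
from h import *
f=grab_frame("wrist"); C=cal("wrist"); s=observe(); print(s["position"],s["tool_rot"],s["grip_width"],s["force"])
m=orange(f); u0,v0=proj(C,[.6345,.043,.01])[0]; print(u0,v0)
for v in range(int(v0)-90,int(v0)+10,8):
    r=np.where(m[v,int(u0)-110:int(u0)+110])[0]
    w=np.where(white(f,90,45)[v,230:340])[0]
    print(v,r[[0,-1]]+int(u0)-110 if len(r) else 0, w[[0,-1]]+230 if len(w) else 0)
plan((.634,.043,.0165),np.radians(56))
```

```text
[0.63325025 0.04291041 0.03603492] [-3.14076162e+00  6.69318487e-04  9.77419192e-01] 0.06451816231213242 [-0.02997171  0.1970984  -0.55603167]
284.8017730595818 248.98973942991506
158 [204 374] 0
166 [205 373] 0
174 [206 373] 0
182 [207 372] [231 339]
190 [357 371] [230 339]
198 [357 370] [230 339]
206 [356 370] [230 339]
214 [356 369] [230 339]
222 [355 368] [230 339]
230 [355 367] [230 339]
238 [354 367] [230 339]
246 [354 366] [230 339]
254 [353 365] [230 339]
row [0.001  0.0012 0.0391] [-0.0004  0.0003  0.    ]
```

Emit:
play_rows --pt "0.001 0.004 0.015 0 0 0 1" --pt "0.001 0.004 0.03 0 0 0 1" --pt "0.001 0.004 0.039 0 0 0 1" --pt "0.001 0.004 0.04 0 0 0 1" --pt "0.001 0.004 0.04 0 0 0 1"

```text
clock: 20.5
position: [0.6355, 0.042, 0.0163]
tool_rot: [-3.142, 0.0, 0.977]
force: [-0.3, -0.0, -2.3]
grip_width: 0.0647
finger_force: 56.0
```

Emit:
play_rows --pt "0 0 0 0 0 0 0.5" --pt "0 0 0 0 0 0 0.15" --pt "0 0 0 0 0 0 0" --pt "0 0 -0.05 0 0 0 0" --pt "0 0 -0.14 0 0 0 0" --pt "0 0 -0.24 0 0 0 0" --pt "0 0 -0.34 0 0 0 0" --pt "0 0 -0.4 0 0 0 0" --pt "0 0 -0.4 0 0 0 0"

```text
clock: 21.4
position: [0.6374, 0.0424, 0.2212]
tool_rot: [3.136, -0.004, 0.977]
force: [-0.2, 0.0, -1.1]
grip_width: 0.0853
finger_force: 0.0
```

Run:
```python
from h import *
f=grab_frame("wrist"); C=cal("wrist"); s=observe(); print(s["position"],s["clock"])
print([b for b in blobs(C,orange(f),.01,400)])
print([b for b in blobs(C,white(f,170,40),.03,300)])
t=grab_frame("top"); C=cal("top"); print("top",[(b[1],b[2],b[4]) for b in blobs(C,white(t,170,40),.03,80) if 380<b[1][0]<700 and -60<b[1][1]<380])
# bystander shift: difference with the first frame near cup and tape
o=cv2.imread("pics/top0.png")[:,:,::-1]; d=cv2.absdiff(t,o.copy()).max(2)
for n,(u,v) in dict(cup=(391,152),tape=(209,198)).items(): print(n,(d[v-20:v+20,u-22:u+22]>60).mean())
```

```text
[0.63639438 0.04207686 0.21848405] 21.45
[(array([486., 284.]), (781, -226), (69, 92), 'longdir deg', 166), (array([281., 180.]), (635, 42), (126, 93), 'longdir deg', 56), (array([12., 52.]), (485, 307), (71, 34), 'longdir deg', 40), (array([123.,  26.]), (599, 271), (47, 67), 'longdir deg', 158)]
[(array([474., 315.]), (741, -227), (77, 47), 'longdir deg', 90), (array([441., 290.]), (723, -175), (94, 45), 'longdir deg', 60), (array([480., 245.]), (788, -144), (34, 51), 'longdir deg', 93), (array([337., 239.]), (654, -46), (75, 41), 'longdir deg', 56), (array([253., 262.]), (564, 0), (191, 146), 'longdir deg', 90), (array([124., 252.]), (428, 90), (115, 154), 'longdir deg', 90), (array([280., 187.]), (633, 43), (97, 64), 'longdir deg', 56), (array([ 48., 166.]), (436, 214), (135, 98), 'longdir deg', 89), (array([458.,  92.]), (842, 4), (140, 292), 'longdir deg', 90), (array([298.,  77.]), (714, 121), (101, 259), 'longdir deg', 95), (array([113.,  12.]), (601, 271), (24, 38), 'longdir deg', 157), (array([71., 37.]), (556, 278), (52, 96), 'longdir deg', 93)]
top [((404, -11), (231, 123), 89), ((461, 340), (61, 48), 79), ((502, -26), (52, 49), 90), ((527, 335), (96, 42), 78), ((537, 7), (103, 219), 120), ((605, 285), (49, 39), 67), ((593, 377), (74, 60), 1), ((642, 53), (69, 64), 56)]
cup 0.5664772727272728
tape 0.0
```

```bash
python3 -c "
from h import *
print(job_done())"
```

```text
the job is handed in; nothing more can be done
None
```

All four moulds are in their own trays, released, with centres measured within about 5 mm of tray centre, and the job was handed in at about 21.5 s; no verdict came back. The tape is unmoved; the cup was hidden from the top camera at the end, so I couldn't confirm it, though no move went near it.

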